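# Set the dust extraction to the blue port and start it

### The job

Get the dust extraction ready: push the black tab on the drum round, without pinching it between the fingers, until it points at the blue mark, and leave it there. Only then press the green start button all the way down and let it come up again. Do not press the red button, and leave the tools and toys on the bench where they are.

Things in the scene. Friction and masses are not known exactly. Their poses are not given: they have to be found in the camera images.
- manifold: dust-extraction manifold fixed to the bench: grey drum, 210 mm across (foot flange 224 mm), flat top 60 mm above the bench; four black hose ports and one metal trunk pipe stick out radially to 134 mm from the axis, below the top. Origin on the drum's axis at the bench. The drum's turn on the bench varies.
- selector (a joint): the flat metal selector wheel (110 mm across, 8 mm thick) on top of the drum, turning about the drum's vertical axis, rad; grows anticlockwise seen from above; 0 = the tab points away from the trunk pipe; stops at -2.7 and +2.7. It has no clicks: steady friction (about 0.15 N m, so 2 to 3 N at the tab) holds it wherever it is left. It starts within 0.3 of 0.
- tab_mid (a point): middle of the black upright tab with a white line on its top, standing on the selector wheel. The tab is 12 mm thick, 32 mm high (from 68 to 100 mm above the bench) and runs radially from 30 to 72 mm from the drum's axis; this point lies 51 mm from the axis, 84 mm above the bench. x points outward along the tab, y across its thickness, z up. At the wheel's centre a small bolt head reaches 80 mm above the bench.
- selector_aim (a point): the spot at which the tab points: 88 mm from the drum's axis, straight outward from the tab, level with the top of the colour marks. It turns with the selector.
- mark_blue: blue round colour mark, 24 mm across, 3 mm high, fixed on the drum's top; origin at its underside centre, 88 mm from the drum's axis. Four marks (blue, yellow, white, orange) sit before the four hose ports, 60 and 125 degrees to either side of selector 0; which colour is at which port varies.
- start_top (a point): centre of the top of the green (start) push button, 30 mm across, its top 64 mm above the bench when up (the black collar round it, 46 mm across, is 54 mm high), on the grey switch box (75x140x42 mm, fixed to the bench, its turn varies). Spring button: travel 6 mm straight down, about 5 N fully down, springs back when let go. The red button is 66 mm away, centre to centre.
- start (a joint): how far the green start button is pressed, m: 0 = up, 0.006 = fully down
- stop (a joint): how far the red stop button is pressed, m: 0 = up, 0.006 = fully down
- cut_deer: standing brown wooden deer cut-out, 20x116x139 mm; loose bystander, leave alone
- tape_measure: yellow tape measure, 34x82x64 mm; loose bystander, leave alone
- glue_bottle: white glue bottle with red nozzle, 170 mm high, 61 mm wide; loose bystander, leave alone
- chisel_a: wood chisel with brown handle, 27x236x27 mm; loose bystander, leave alone
- sand_block_b: wooden sanding block with brown top, 46x90x31 mm; loose bystander, leave alone

How it is judged:
By the outcome, as a careful person would: the job done as asked, in the order asked, and still so for the second after the job is handed in, with the robot touching nothing.
It also fails if it takes over 48 s, if anything falls off the work surface, if the arm or the gripper's body presses on something with over 40 N, if the wrist force passes 120 N, or if a joint passes its speed limit or range.

### The arm

A 6-joint arm with a two-finger parallel gripper is mounted at the origin on a cart in front of the work surface, level with it; the furniture and walls round the work are solid. World frame = base frame: x ahead of the robot, y to its left, z up, the work surface at z = 0. Lengths are in m, angles in rad, forces in N, time in s.
With the tool pointing down it reaches from about 0.375 to 0.9 m from the base axis. Payload 3.1 kg.
Tool frame: the origin (TCP) lies at the very end of the fingers, on their centre line; the grasp point (between the pads) lies 19 mm behind it (manip.grasp_offset is the distance from the TCP to the grasp point, in m); y points along the fingers, z is the direction in which the jaws open and shut, and the axes are right-handed (so a half turn about y gives the same grasp; the last joint's range is limited). The gripper opens to 85 mm and grips with 20 to 120 N. Pads are 22 mm wide; open, the fingers measure 114 mm over their backs; the gripper's body (76 mm by 85 mm) begins 54 mm behind the grasp point. The pads swing forward as they close: fully open they stand 13 mm farther back than shut.
Start: joints at [1.056, 0.527, 1.433, -0, 1.181, -0.178], TCP at [0.207, 0.59, 0.198] pointing down, gripper open.
Joint ranges: [-3.08, 3.08], [-0.75, 2.2], [0.22, 2.44], [-1.43, 4.57], [0, 2.65], [-2.85, 2.85]. Speed limits (rad/s): [2.79, 2.79, 3.14, 3.14, 3.14, 3.14].

### API

Orientations are given as a unit quaternion [x, y, z, w].
In Python, from station import manip gives the robot as it stands.
- The arm moves only by the tool apply_moves, never from a script. Its argument "motion" is a list of rows, each a list of 5 numbers: the finger opening in mm, from 0 to 85.4, then the shift along the tool's x, y, z in units of 30 mm (1.0 is 30 mm), then the turn about the tool's y in units of 10 degrees (1.0 is 10 degrees). In form: [[fingers, x, y, z, twist], ...]. A call has 1 to 12 rows; each row is the pose to reach, as a shift and turn from the pose commanded when the call began, along the tool's axes at that moment; what a row does not reach only later rows make up. A row lasts 1/8 s, in which the tool goes at most 62.5 mm and 10.7 degrees, less where a joint would pass 70% of its speed; a pose out of reach is approached as far as the arm can. A call with a gripper value outside its range is refused whole. The fingers move at their own pace and stop on an object; "squeeze" is the grip in N (left out, the last holds). Time passes only in rows, so rows that repeat a pose let the fingers close. It gives the time, the measured TCP pose, the force and the opening at its end, in the units of the state.
- manip.sense(): the state, without advancing time (a new reading comes with each control period).
- manip.snapshot(name): name is "scene" or "top" or "wrist"; returns the picture (420x560x3 uint8, red, green, blue); there is no depth.
- manip.get_calibration(name): a dict with "intrinsics" (3x3 intrinsics, pixels), "extrinsics" (4x4, takes a point from camera to world coordinates). Camera axes: x right, y up, looking along -z (the intrinsics and any distortion apply to the point x, -y, -z); pixel columns grow to the right and rows downward; lengths in m; the calibration is good to about 2 mm. A picture is of the moment at which its call begins: read the wrist's pose just before it. get_calibration takes no time and is no camera call; for the wrist camera it gives the pose at the moment of the call.
- manip.sign_off(): hands the job in, once; it reports no verdict.
The state is a dict: "t": time; "q": joint angles; "qd": joint speeds; "tau": joint torques, N m; "tcp_pos": TCP position; "tool_rot": TCP orientation; "force": force on the tool from outside, world axes, zero at the start; "ft_torque": the same for the moment, N m; "finger_gap": opening from 0.0 (shut) to 1.0 (fully open).
Only numpy, scipy, OpenCV 4.12 (cv2) and the standard library are available. Lean on these libraries where they do the work, as an engineer would, in place of code of your own. Each camera call takes 0.05 s, during which the arm holds its last target.

## Working session

There is one attempt and no reset: what is moved stays moved. The work goes in short steps, Python scripts to look and compute and a tool call to move; the robot and the scene stay as the last step left them, time stands still between calls to the robot, and variables do not carry over. Pictures are saved under pics/ and viewed, and the job is handed in when it is done.

Besides the shell and the picture viewer there is one more tool, called as name([rows], argument=value, ...), one row to a line, values as JSON. apply_moves: Moves the arm, as the interface text tells. Its arguments: {"type":"object","properties":{"motion":{"type":"array"},"squeeze":{"type":"number"}},"required":["motion"]}

```bash
mkdir -p pics
python3 - <<'E'
from station import manip
import cv2
s=manip.sense();print(s)
for n in("scene","top"):
    im=manip.snapshot(n);cv2.imwrite(f"pics/{n}0.png",im[:,:,::-1]);c=manip.get_calibration(n);print(n,c)
E
```

```text
{'t': 0.0, 'q': array([ 1.05550279e+00,  5.28470955e-01,  1.43391261e+00, -2.69178070e-05,
        1.18141018e+00, -1.78483057e-01]), 'qd': array([-0.00155952, -0.00287551,  0.00029647, -0.00048682, -0.00123137,
        0.00065885]), 'tau': array([ 1.77172446e-03, -4.42366469e+01, -1.78024936e+01, -9.15125179e-05,
        8.59327381e-03, -2.58409480e-07]), 'tcp_pos': array([0.20611883, 0.58918709, 0.19662749]), 'tool_rot': array([ 0.69783859, -0.11877107,  0.11825849, -0.69636891]), 'force': array([ 0.82931685, -1.13958306,  0.57290295]), 'ft_torque': array([0.03899878, 0.01230221, 0.03500191]), 'finger_gap': 0.9988139343193242}
scene {'intrinsics': array([[513.99142615,   0.        , 277.07853629],
       [  0.        , 513.99142615, 211.44474134],
       [  0.        ,   0.        ,   1.        ]]), 'extrinsics': array([[-0.47800588,  0.41946007, -0.77172769, -0.89767029],
       [-0.87813874, -0.20864655,  0.43051012,  0.84863006],
       [ 0.01956349,  0.88347036,  0.46807841,  0.96252485],
       [ 0.        ,  0.        ,  0.        ,  1.        ]])}
top {'intrinsics': array([[398.33124195,   0.        , 282.10868681],
       [  0.        , 398.33124195, 202.69738995],
       [  0.        ,   0.        ,   1.        ]]), 'extrinsics': array([[ 9.15405731e-04,  9.99375232e-01, -3.53314115e-02,
         4.92287838e-01],
       [-9.99968831e-01,  1.19188215e-03,  7.80496147e-03,
         4.42197428e-02],
       [ 7.84219605e-03,  3.53231655e-02,  9.99345173e-01,
         1.31198959e+00],
       [ 0.00000000e+00,  0.00000000e+00,  0.00000000e+00,
         1.00000000e+00]])}
```

View pics/top0.png

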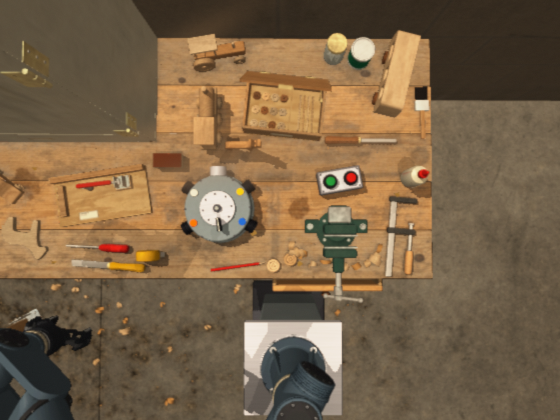

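View pics/scene0.png

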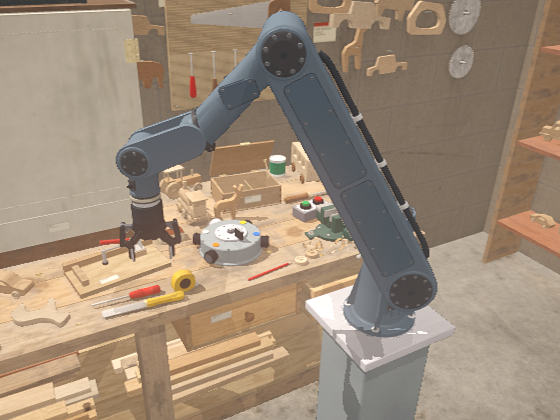

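```bash
cat > h.py <<'E'
import numpy as np,cv2
from station import manip
def proj(n,P,c=None):
    c=c or manip.get_calibration(n);E=c["extrinsics"];K=c["intrinsics"]
    p=(np.atleast_2d(P)-E[:3,3])@E[:3,:3];p=p*[1,-1,-1];u=p@K.T;return u[:,:2]/u[:,2:]
def ray(n,uv,z,c=None):
    c=c or manip.get_calibration(n);E=c["extrinsics"];K=c["intrinsics"]
    uv=np.atleast_2d(uv).astype(float);d=np.c_[uv,np.ones(len(uv))]@np.linalg.inv(K).T*[1,-1,-1]@E[:3,:3].T
    o=E[:3,3];return o+d*((z-o[2])/d[:,2:])
E
python3 - <<'E'
from h import *
s=manip.sense()
for n in("top","scene"): print(n,proj(n,[[0,0,0],s['tcp_pos'],[.5,0,0]]).round(1), manip.get_calibration(n).keys())
a=cv2.imread("pics/top0.png")[140:265,160:420];cv2.imwrite("pics/c1.png",cv2.resize(a,None,fx=3,fy=3,interpolation=2))
a=cv2.imread("pics/scene0.png")[170:310,100:380];cv2.imwrite("pics/c2.png",cv2.resize(a,None,fx=2.8,fy=2.8,interpolation=2))
E
```

```text
top [[292.4 368.4]
 [ 81.5 320.3]
 [292.4 214.4]] dict_keys(['intrinsics', 'extrinsics'])
scene [[378.4 312.6]
 [154.6 273.4]
 [292.9 235.1]] dict_keys(['intrinsics', 'extrinsics'])
```

View pics/c1.png

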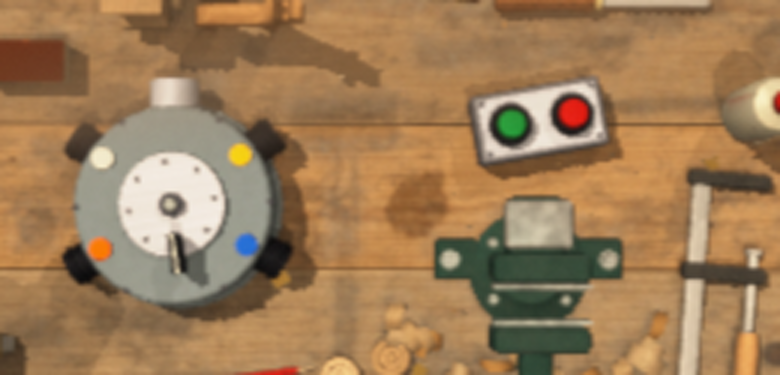

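View pics/c2.png

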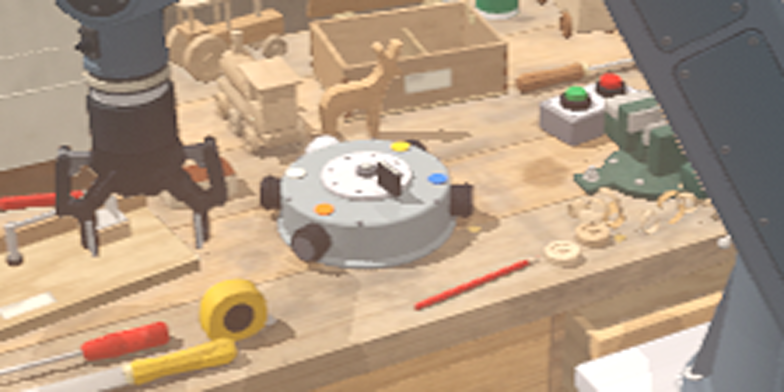

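```bash
cat > meas.py <<'E'
from h import *
from scipy.optimize import least_squares
def blobs(im,box,ang=None):
    hsv=cv2.cvtColor(im,cv2.COLOR_RGB2HSV);x0,y0,x1,y1=box
    R={"blue":((100,120,80),(125,255,255)),"yellow":((20,170,150),(32,255,255)),"orange":((8,220,200),(17,255,255)),"green":((50,120,50),(85,255,255)),"red":((0,200,140),(4,255,255))}
    out={}
    for k,(a,b) in R.items():
        m=np.zeros(hsv.shape[:2],np.uint8);m[y0:y1,x0:x1]=cv2.inRange(hsv,a,b)[y0:y1,x0:x1]
        n,l,st,ce=cv2.connectedComponentsWithStats(m)
        out[k]=[(int(st[i,4]),ce[i].round(2).tolist()) for i in range(1,n) if st[i,4]>12]
    return out
E
python3 - <<'E'
from meas import *
im=cv2.imread("pics/top0.png")[:,:,::-1].copy()
b=blobs(im,(170,150,375,250));print(b)
im2=cv2.imread("pics/scene0.png")[:,:,::-1].copy()
print(blobs(im2,(190,180,340,270)))
E
```

```text
{'blue': [(41, [241.85, 221.22])], 'yellow': [(39, [239.72, 191.1])], 'orange': [(27, [192.89, 222.52])], 'green': [(81, [330.27, 180.73])], 'red': [(70, [350.93, 177.0])]}
{'blue': [(14, [255.79, 233.14])], 'yellow': [], 'orange': [], 'green': [], 'red': []}
```

Run:
```python
from meas import *
P={k:ray("top",uv,z)[0,:2] for k,uv,z in [("blue",[241.85,221.22],.063),("yellow",[239.72,191.1],.063),("orange",[192.89,222.52],.063),("green",[330.27,180.73],.064),("red",[350.93,177.],.064)]}
print(P, np.linalg.norm(P["green"]-P["red"]))
off={"blue":60,"yellow":125,"orange":-60}
def f(p):
    r=[]
    for k,o in off.items():
        a=p[2]+np.radians(o);r+=list(p[:2]+.088*np.array([np.cos(a),np.sin(a)])-P[k])
    return r
s=least_squares(f,[.5,.24,3.14]);print(s.x,np.degrees(s.x[2]),np.array(s.fun).round(4))
c=s.x
print("axis px",proj("top",[*c[:2],.08]),proj("top",[*c[:2],.1]))
im=cv2.imread("pics/top0.png");cv2.imwrite("pics/c3.png",cv2.resize(im[175:250,180:260],None,fx=8,fy=8,interpolation=2))
# candidate tab directions: project line for view
for a in range(-20,21,5):
    t=c[2]+np.radians(a);print(a,proj("top",[[*(c[:2]+r*np.array([np.cos(t),np.sin(t)])),.1] for r in(.03,.072)]).round(1).tolist())
```

```text
{'blue': array([0.4782834 , 0.16042472]), 'yellow': array([0.57270452, 0.16752735]), 'orange': array([0.47409628, 0.31336911]), 'green': array([ 0.60570376, -0.11689771]), 'red': array([ 0.61757653, -0.18200853])} 0.06618444617808078
[0.52019439 0.2381419  3.16950316] 181.5991543431788 [ 0.0001  0.0003 -0.     -0.     -0.     -0.0003]
axis px [[216.22415323 207.68116769]] [[215.18807101 207.5310059 ]]
-20 [[212.0, 216.9], [207.5, 230.0]]
-15 [[212.8, 217.1], [209.5, 230.6]]
-10 [[213.7, 217.3], [211.6, 231.0]]
-5 [[214.5, 217.4], [213.6, 231.2]]
0 [[215.4, 217.4], [215.7, 231.3]]
5 [[216.3, 217.3], [217.8, 231.1]]
10 [[217.1, 217.2], [219.8, 230.8]]
15 [[217.9, 217.0], [221.8, 230.3]]
20 [[218.8, 216.7], [223.8, 229.6]]
```

View pics/c3.png

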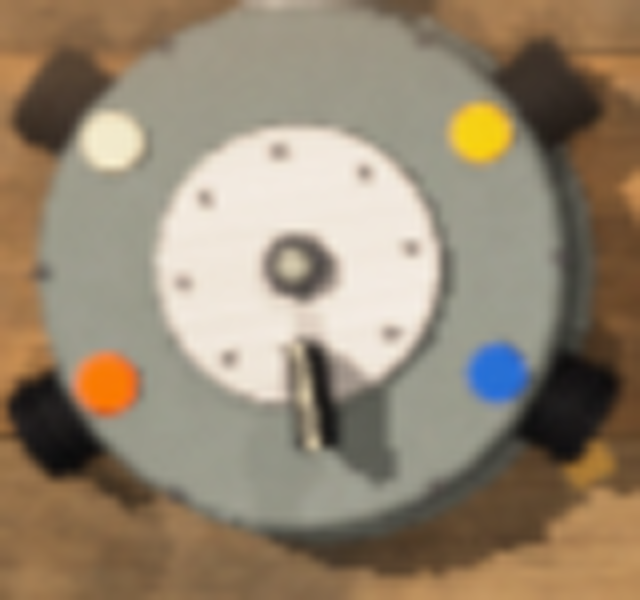

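```bash
cat > plan.py <<'E'
from h import *
from scipy.spatial.transform import Rotation as R
C=np.array([.5202,.2381]);TH0=3.1695
def rows(targets,s=None,cmd=None):
    """targets: (x,y,z,zang) world TCP and direction angle of tool z axis (rad)"""
    s=s or manip.sense();Rm=R.from_quat(s['tool_rot']).as_matrix();p=s['tcp_pos']
    za=np.arctan2(Rm[1,2],Rm[0,2])
    for x,y,z,a in targets:
        d=Rm.T@(np.array([x,y,z])-p)/.03
        dw=-np.degrees((a-za+np.pi)%(2*np.pi)-np.pi)/10
        print(d.round(2),round(dw,2))
def push(sel_deg,r=.055,off=.017,z=.078,lag=0):
    t=TH0+np.radians(sel_deg);u=np.array([np.cos(t),np.sin(t)]);v=np.array([-u[1],u[0]])
    p=C+r*u-off*v;return (*p,z,t)
E
python3 - <<'E'
from plan import *
s=manip.sense();Rm=R.from_quat(s['tool_rot']).as_matrix();print(Rm.round(3),s['q'],s['tcp_pos'])
for flip in (0,np.pi):
  a=[]
  for sd in(7.5,35,60): 
    x=list(push(sd,off=.035,z=.13));x[3]+=flip;a.append(x);print(x)
  rows(a)
E
```

```text
[[ 0.944 -0.001  0.33 ]
 [-0.33  -0.002  0.944]
 [-0.    -1.    -0.002]] [ 1.05552743e+00  5.28385541e-01  1.43372929e+00 -1.06388053e-06
  1.18134756e+00 -1.78495695e-01] [0.20616376 0.5893132  0.19673819]
[np.float64(0.4603571717516903), np.float64(0.2639618620219679), 0.13, np.float64(3.3003996938995748)]
[np.float64(0.4551770841314061), np.float64(0.23340740882392666), 0.13, np.float64(3.7803652381980157)]
[np.float64(0.46325239973835625), np.float64(0.20636719639804837), 0.13, np.float64(4.216697551196598)]
[11.58  2.23 -7.43] -11.84
[11.76  2.24 -8.45] -14.59
[12.31  2.24 -9.21] -17.09
[np.float64(0.4603571717516903), np.float64(0.2639618620219679), 0.13, np.float64(6.441992347489368)]
[np.float64(0.4551770841314061), np.float64(0.23340740882392666), 0.13, np.float64(6.921957891787809)]
[np.float64(0.46325239973835625), np.float64(0.20636719639804837), 0.13, np.float64(7.358290204786391)]
[11.58  2.23 -7.43] 6.16
[11.76  2.24 -8.45] 3.41
[12.31  2.24 -9.21] 0.91
```

apply_moves([
  [0,1.5,0,-1,0.8],
  [0,3,0,-2,1.6],
  [0,4.5,0,-3,2.4],
  [0,6,0,-3.9,3.2],
  [0,7.5,0,-4.8,4],
  [0,9,0,-5.8,4.8],
  [0,10.5,0,-6.8,5.6],
  [0,11.58,0,-7.43,6.2],
  [0,11.58,1.2,-7.43,6.2],
  [0,11.58,2.2,-7.43,6.2],
  [0,11.58,2.2,-7.43,6.2],
  [0,11.58,2.2,-7.43,6.2],
], squeeze=20)

```text
t: 1.6
tcp_pos: [0.4613, 0.265, 0.1323]
tool_rot: [-0.536, 0.46, -0.461, 0.537]
force: [-0.5, 0.5, -0.3]
finger_gap: 0.002
```

Run:
```python
from plan import *
s=manip.sense();print(s['t'],s['tcp_pos'],s['force'],s['finger_gap'])
for n in("wrist","scene","top"):
    im=manip.snapshot(n);cv2.imwrite(f"pics/{n}1.png",im[:,:,::-1])
im=cv2.imread("pics/scene1.png");a=cv2.resize(im[190:280,180:300],None,fx=6,fy=6,interpolation=2);cv2.imwrite("pics/c4.png",a)
```

```text
1.6 [0.4612538  0.26499894 0.13225413] [-0.50321272  0.47829524 -0.30320973] 0.0016861772700616613
```

View pics/wrist1.png

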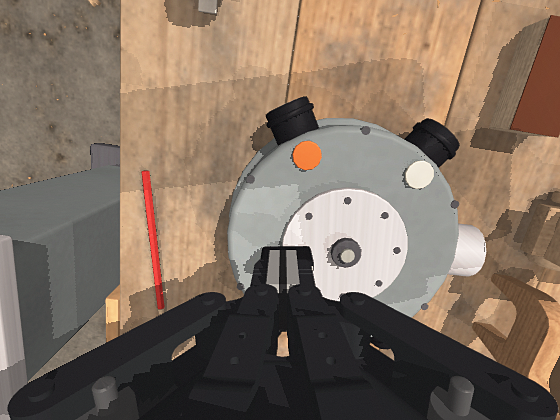

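View pics/c4.png

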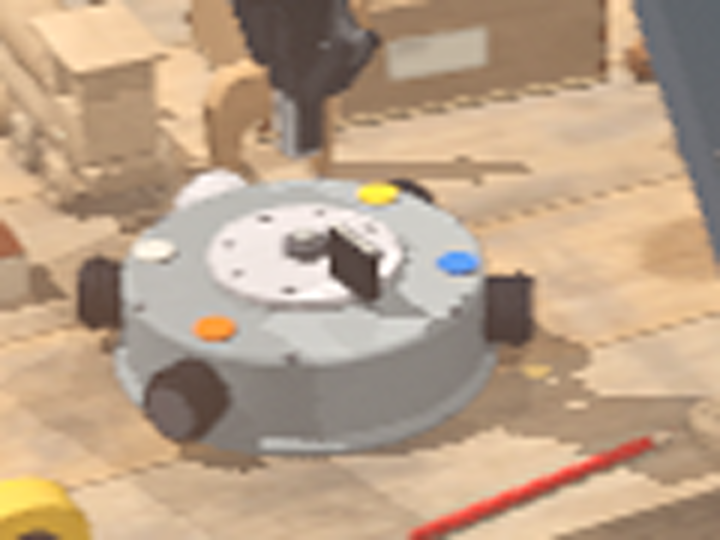

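View pics/top1.png

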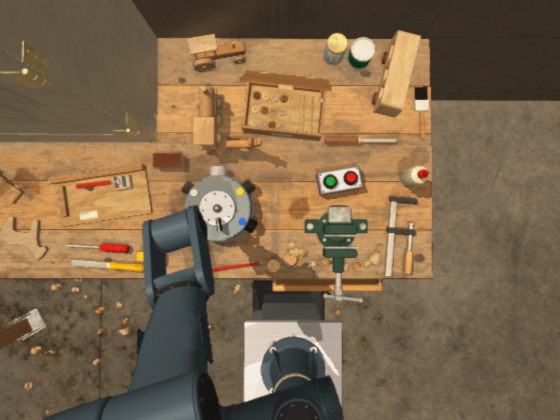

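Run:
```python
from plan import *
s=manip.sense();c=manip.get_calibration("wrist");print(proj("scene",s['tcp_pos']),proj("wrist",s['tcp_pos'],c),c['extrinsics'].round(3))
# wheel holes / wrist: blobs of marks in wrist
from meas import blobs
im=cv2.imread("pics/wrist1.png")[:,:,::-1].copy();b=blobs(im,(200,80,500,300));print(b['orange'])
for a,_ in [(60,0),(125,0),(-60,0),(-125,0)]:
    t=TH0+np.radians(a);print(a,proj("wrist",[*(C+.088*np.array([np.cos(t),np.sin(t)])),.063],c))
print(proj("wrist",[*C,.08],c))
Rm=R.from_quat(s['tool_rot']).as_matrix();p=s['tcp_pos']
print("tool corners",proj("wrist",[p+Rm@np.array([x,0,z]) for x in(-.011,.011) for z in(-.0145,.0145)],c).round(0).tolist())
T=[]
for sd,off,z in[(7,.035,.078),(7.5,.017,.078),(60,.017,.078),(60,.035,.13)]:
    x=list(push(sd,off=off,z=z));x[3]+=np.pi;T.append(x)
rows(T)
```

```text
[[230.29956052 223.93454428]] [[281.32856649 242.90722535]] [[ 0.988 -0.146 -0.045  0.451]
 [ 0.153  0.949  0.277  0.337]
 [ 0.003 -0.28   0.96   0.31 ]
 [ 0.     0.     0.     1.   ]]
[]
60 [[282.09105675 317.91260063]]
125 [[379.63502059 324.60996047]]
-60 [[305.35033146 158.60086805]]
-125 [[416.88020299 177.83905163]]
[[345.51130842 258.46273309]]
tool corners [[258.0, 227.0], [305.0, 227.0], [259.0, 259.0], [304.0, 259.0]]
[ 0.02  1.83 -0.04] 0.01
[ 0.64  1.83 -0.05] -0.04
[2.31 1.83 0.23] -5.29
[ 1.95  0.1  -0.24] -5.29
```

Run:
```python
from plan import *
s=manip.sense();c=manip.get_calibration("wrist")
for a in (60,125,-60,-125):
    t=TH0+np.radians(a);P=[*(C+.088*np.array([np.cos(t),np.sin(t)])),.063];print(a,proj("scene",P))
p=s['tcp_pos'];
for h in(0,.01,.02,.03): print(h,proj("scene",p+[0,0,h]),proj("wrist",p+[0,0,h],c))
im=cv2.imread("pics/wrist1.png");cv2.imwrite("pics/c5.png",cv2.resize(im[220:345,200:370],None,fx=4.5,fy=4.5,interpolation=2))
im=cv2.imread("pics/scene1.png");cv2.imwrite("pics/c6.png",cv2.resize(im[180:240,200:270],None,fx=10,fy=10,interpolation=2))
```

```text
60 [[256.49853168 232.81905274]]
125 [[243.09291322 221.40496794]]
-60 [[216.0706633  243.76994705]]
-125 [[205.94154259 230.91887732]]
0 [[230.29956052 223.93454428]] [[281.32856649 242.90722535]]
0.01 [[230.22923871 221.27240595]] [[281.3175875 249.2216286]]
0.02 [[230.15852483 218.5954254 ]] [[281.30537784 256.24382536]]
0.03 [[230.0874156  215.90347818]] [[281.29171833 264.09988838]]
```

View pics/c5.png

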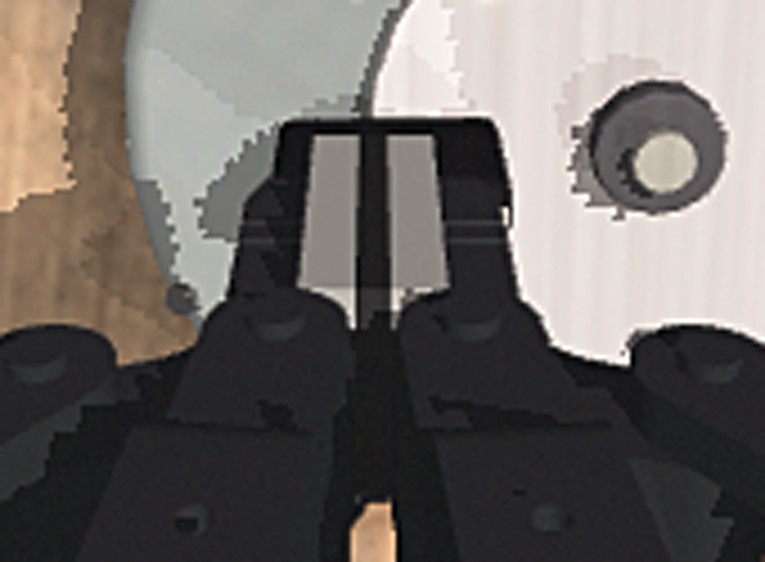

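View pics/c6.png

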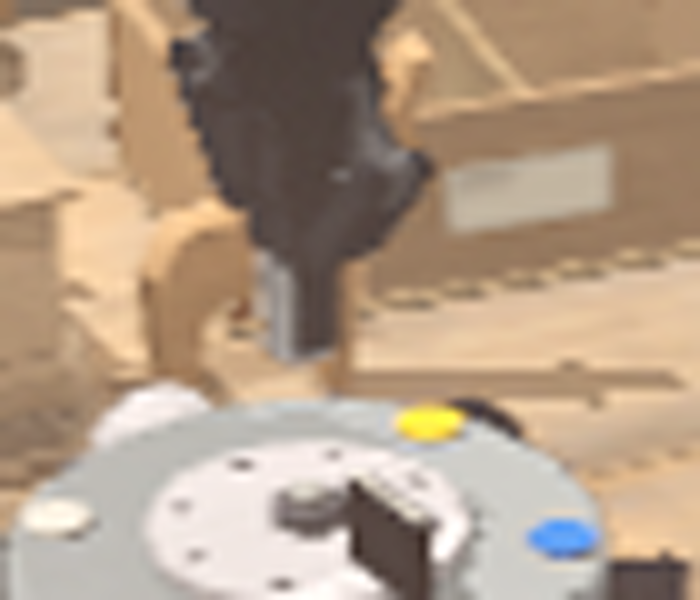

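apply_moves([
  [0,0,0.6,0,0],
  [0,0,1.2,0,0],
  [0,0,1.8,0,0],
  [0,0,1.8,0,0],
  [0,0,1.8,0,0],
])

```text
t: 2.38
tcp_pos: [0.4615, 0.265, 0.0786]
tool_rot: [-0.536, 0.46, -0.461, 0.537]
force: [-0.5, -0.3, 0.6]
finger_gap: -0.003
```

Run:
```python
from plan import *
s=manip.sense();print(s['t'],s['tcp_pos'],s['force'],s['finger_gap'],proj("scene",s['tcp_pos']))
for n in("wrist","scene"):
    im=manip.snapshot(n);cv2.imwrite(f"pics/{n}2.png",im[:,:,::-1])
im=cv2.imread("pics/scene2.png");cv2.imwrite("pics/c7.png",cv2.resize(im[190:260,195:275],None,fx=8,fy=8,interpolation=2))
```

```text
2.375 [0.4614602  0.26504837 0.07859644] [-0.5407001  -0.29573728  0.60226015] -0.002862816146525552 [[230.74385045 238.15440027]]
```

View pics/c7.png

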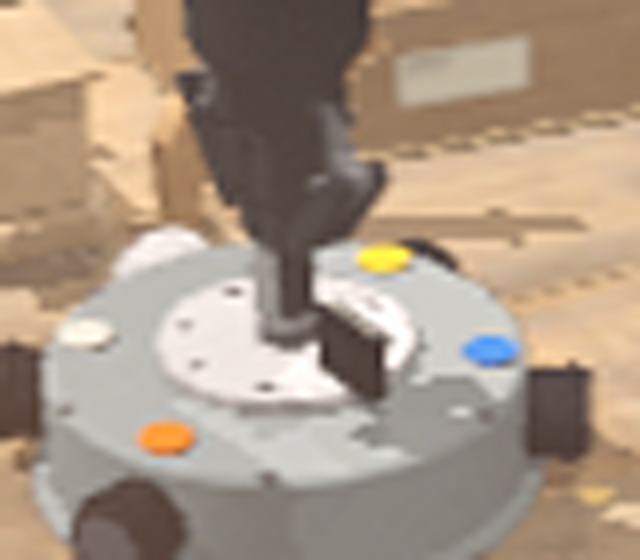

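View pics/wrist2.png

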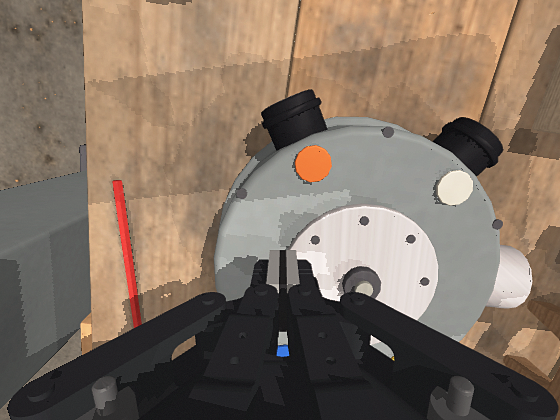

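apply_moves([
  [0,0,0.15,0,0],
  [0,0,0.3,0,0],
  [0,0,0.35,0,0],
  [0,0,0.4,0,0],
  [0,0,0.4,0,0],
])

```text
t: 3.1
tcp_pos: [0.4607, 0.2646, 0.0654]
tool_rot: [0.537, -0.461, 0.461, -0.536]
force: [0.4, 0.1, 0.1]
finger_gap: -0.002
```

apply_moves([
  [0,0,0.1,0,0],
  [0,0,0.2,0,0],
  [0,0,0.3,0,0],
  [0,0,0.3,0,0],
])

```text
t: 3.6
tcp_pos: [0.4605, 0.2646, 0.0563]
tool_rot: [0.537, -0.461, 0.461, -0.536]
force: [0.2, 0.0, -0.6]
finger_gap: 0.0
```

Run:
```python
from plan import *
s=manip.sense();print(s['t'],s['tcp_pos'],s['force'],proj("scene",s['tcp_pos']+np.array([[0,0,0],[0,0,.028]])))
for n in("scene",):
    im=manip.snapshot(n);cv2.imwrite(f"pics/{n}3.png",im[:,:,::-1])
im=cv2.imread("pics/scene3.png");cv2.imwrite("pics/c8.png",cv2.resize(im[195:265,195:275],None,fx=8,fy=8,interpolation=2))
T=[]
for sd,off,z in[(7.5,.017,.054),(20,.017,.054),(60,.017,.054)]:
    x=list(push(sd,off=off,z=z));x[3]+=np.pi;T.append(x)
rows(T)
```

```text
3.6 [0.4605066  0.26458712 0.05630362] [ 0.20188139  0.03246454 -0.62501543] [[231.13654276 243.96428503]
 [230.94914574 236.78078979]]
[ 0.62  0.08 -0.01] -0.04
[ 1.03  0.08 -0.08] -1.29
[2.3  0.08 0.27] -5.29
```

View pics/c8.png

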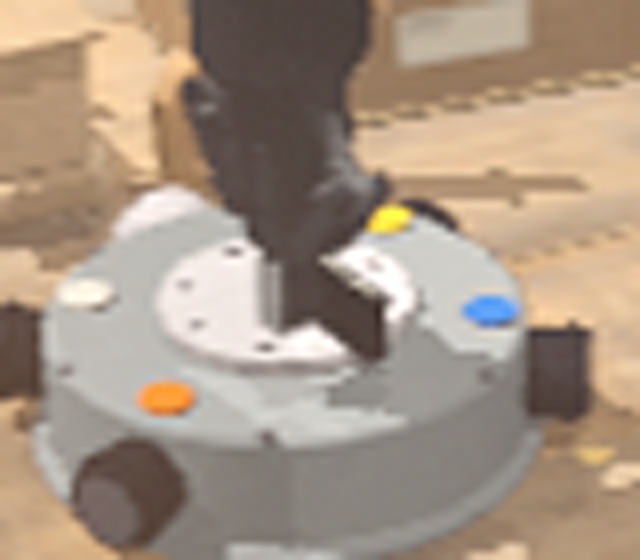

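Run:
```python
from plan import *
T=[]
for sd in range(8,57,6):
    x=list(push(sd,off=.017,z=.051));x[3]+=np.pi;T.append(x)
rows(T)
```

```text
[ 0.64  0.18 -0.01] -0.09
[ 0.83  0.18 -0.06] -0.69
[ 1.03  0.18 -0.08] -1.29
[ 1.23  0.18 -0.09] -1.89
[ 1.43  0.18 -0.07] -2.49
[ 1.63  0.18 -0.03] -3.09
[1.82 0.18 0.02] -3.69
[2.01 0.18 0.1 ] -4.29
[2.18 0.18 0.2 ] -4.89
```

apply_moves([
  [0,0.2,0.18,0,0],
  [0,0.5,0.18,0,0],
  [0,0.64,0.18,0,-0.1],
  [0,0.83,0.18,-0.06,-0.7],
  [0,1.03,0.18,-0.08,-1.3],
  [0,1.23,0.18,-0.09,-1.9],
  [0,1.43,0.18,-0.07,-2.5],
  [0,1.63,0.18,-0.03,-3.1],
  [0,1.63,0.18,-0.03,-3.1],
  [0,1.63,0.18,-0.03,-3.1],
])

```text
t: 4.9
tcp_pos: [0.4672, 0.216, 0.0513]
tool_rot: [0.64, -0.301, 0.301, -0.64]
force: [-0.4, 0.2, 0.4]
finger_gap: -0.001
```

Run:
```python
from plan import *
s=manip.sense();print(s['t'],s['tcp_pos'],s['force'],R.from_quat(s['tool_rot']).as_matrix().round(3))
for n in("scene","top","wrist"):
    im=manip.snapshot(n);cv2.imwrite(f"pics/{n}4.png",im[:,:,::-1])
a=cv2.resize(cv2.imread("pics/scene4.png")[195:265,195:275],None,fx=7,fy=7,interpolation=2)
b=cv2.resize(cv2.imread("pics/top4.png")[175:250,180:260],None,fx=7,fy=7,interpolation=2)[:490]
cv2.imwrite("pics/c9.png",cv2.resize(np.hstack([a,b]),(800,350)))
```

```text
4.9 [0.46721965 0.21600536 0.05127596] [-0.40379529  0.23129571  0.35502332] [[ 0.638 -0.     0.77 ]
 [-0.77  -0.     0.638]
 [ 0.    -1.    -0.   ]]
```

View pics/c9.png

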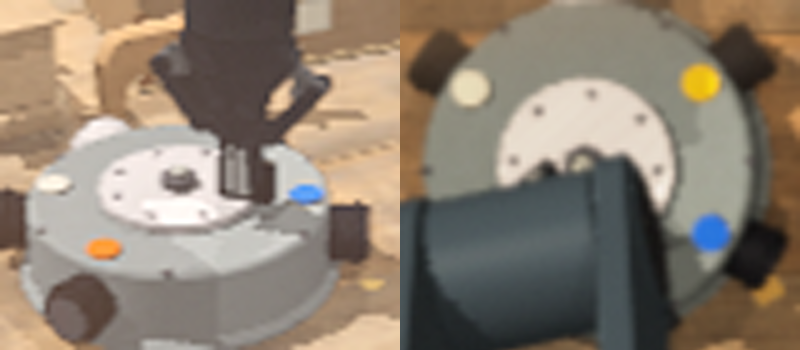

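View pics/wrist4.png

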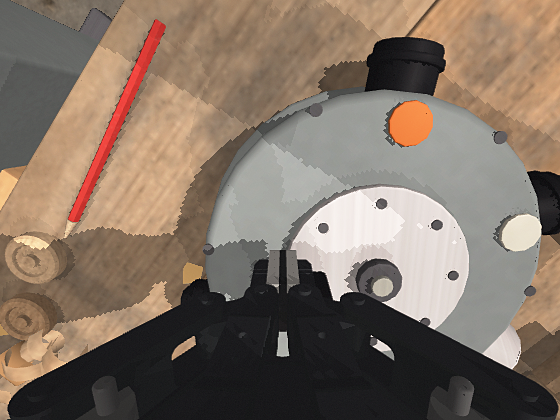

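Run:
```python
from plan import *
T=[]
for sd,z in((44,.051),(50,.051),(54,.051),(54,.14)):
    x=list(push(sd,off=.017 if z<.1 else .025,z=z));x[3]+=np.pi;T.append(x)
rows(T)
```

```text
[ 0.19  0.01 -0.05] -0.59
[ 0.38  0.01 -0.08] -1.19
[ 0.52  0.01 -0.09] -1.59
[ 0.26 -2.96 -0.16] -1.59
```

apply_moves([
  [0,0.19,0.01,-0.05,-0.6],
  [0,0.38,0.01,-0.08,-1.2],
  [0,0.52,0.01,-0.09,-1.6],
  [0,0.52,0.01,-0.09,-1.6],
  [0,0.3,0.01,-0.15,-1.6],
  [0,0.3,-1.8,-0.15,-1.6],
  [0,0.3,-3.6,-0.15,-1.6],
  [0,2,-4,-0.15,-1.6],
  [0,4,-4,-0.15,-1.6],
  [0,4,-4,-0.15,-1.6],
  [0,4,-4,-0.15,-1.6],
])

```text
t: 6.42
tcp_pos: [0.5393, 0.121, 0.1707]
tool_rot: [0.676, -0.21, 0.208, -0.675]
force: [-0.6, 0.3, 0.1]
finger_gap: -0.001
```

Run:
```python
from plan import *
s=manip.sense();print(s['t'],s['tcp_pos'],s['force'])
for n in("scene","top","wrist"):
    im=manip.snapshot(n);cv2.imwrite(f"pics/{n}5.png",im[:,:,::-1])
a=cv2.resize(cv2.imread("pics/scene5.png")[195:265,195:275],None,fx=7,fy=7,interpolation=2)
b=cv2.resize(cv2.imread("pics/top5.png")[175:250,180:260],None,fx=7,fy=7,interpolation=2)[:490]
cv2.imwrite("pics/c10.png",cv2.resize(np.hstack([a,b]),(800,350)))
```

```text
6.425 [0.53927384 0.12098708 0.17067819] [-0.58344262  0.31552682  0.08475034]
```

View pics/c10.png

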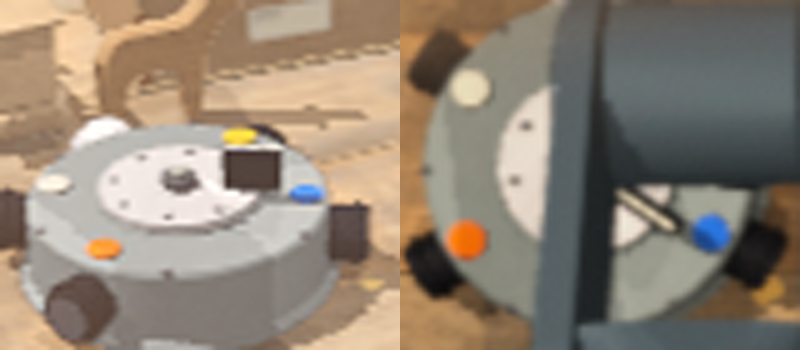

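View pics/wrist5.png

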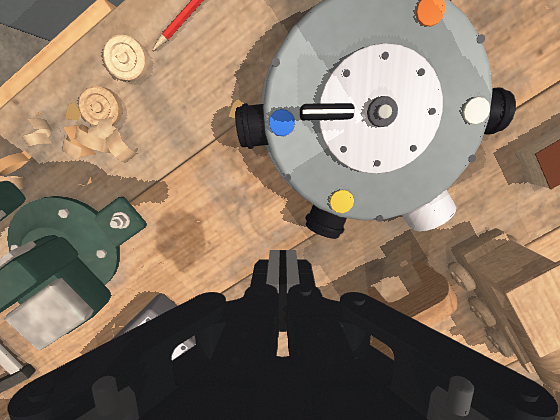

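```bash
cat > ang.py <<'E'
from plan import *
from scipy.optimize import least_squares
def measure(im,c,roi,line_roi,show=None):
    hsv=cv2.cvtColor(im,cv2.COLOR_RGB2HSV);M={}
    for k,lo,hi,o in(("blue",(100,120,80),(125,255,255),60),("yellow",(20,150,130),(32,255,255),125),("orange",(7,200,180),(17,255,255),-60)):
        m=np.zeros(hsv.shape[:2],np.uint8);x0,y0,x1,y1=roi;m[y0:y1,x0:x1]=cv2.inRange(hsv,lo,hi)[y0:y1,x0:x1]
        n,l,st,ce=cv2.connectedComponentsWithStats(m)
        if n<2: continue
        i=1+st[1:,4].argmax();
        if st[i,1]<=0: continue
        if st[i,4]<60: continue
        M[k]=(ray("wrist",ce[i],.063,c)[0,:2],o);print(k,st[i,4],ce[i].round(1),M[k][0].round(4))
    f=lambda p:np.concatenate([p[:2]+.088*np.array([np.cos(p[2]+np.radians(o)),np.sin(p[2]+np.radians(o))])-P for P,o in M.values()])
    s=least_squares(f,[*C,TH0]);print("axis",s.x.round(4),np.degrees(s.x[2]),"res",s.fun.round(4))
    x0,y0,x1,y1=line_roi;g=cv2.cvtColor(im,cv2.COLOR_RGB2GRAY)[y0:y1,x0:x1]
    m=(g>150).astype(np.uint8);n,l,st,ce=cv2.connectedComponentsWithStats(m)
    for i in range(1,n):
        if st[i,4]>30:
            ys,xs=np.nonzero(l==i);P=ray("wrist",np.c_[xs+x0,ys+y0],.1,c)[:,:2]
            cm=P.mean(0);w,v=np.linalg.eigh(np.cov((P-cm).T));d=v[:,1];d=d*np.sign(d@(cm-s.x[:2]))
            r=cm-s.x[:2];th=lambda v:(np.degrees(np.arctan2(v[1],v[0])-s.x[2])+180)%360-180
            print(st[i],"centroid r %.4f ang %.2f  dir ang %.2f len %.3f"%(np.linalg.norm(r),th(r),th(d),np.ptp((P-cm)@d)))
E
python3 - <<'E'
from ang import *
im=cv2.imread("pics/wrist5.png")[:,:,::-1].copy()
measure(im,manip.get_calibration("wrist"),(230,0,520,240),(297,98,356,125))
cv2.imwrite("pics/c11.png",cv2.resize(im[60:170,250:430,::-1],None,fx=4.4,fy=4.4,interpolation=2))
E
```

```text
blue 533 [281.4 122.2] [0.4785 0.1635]
yellow 428 [341.4 201. ] [0.5728 0.1705]
axis [0.5202 0.241  3.172 ] 181.7400719947223 res [-0. -0.  0.  0.]
[  0   0  18   9 105] centroid r 0.0702 ang 48.70  dir ang 61.76 len 0.013
[  6   0  53  27 625] centroid r 0.0453 ang 55.21  dir ang 51.75 len 0.042
[ 0 22 16  5 64] centroid r 0.0701 ang 61.89  dir ang 51.36 len 0.012
```

View pics/c11.png

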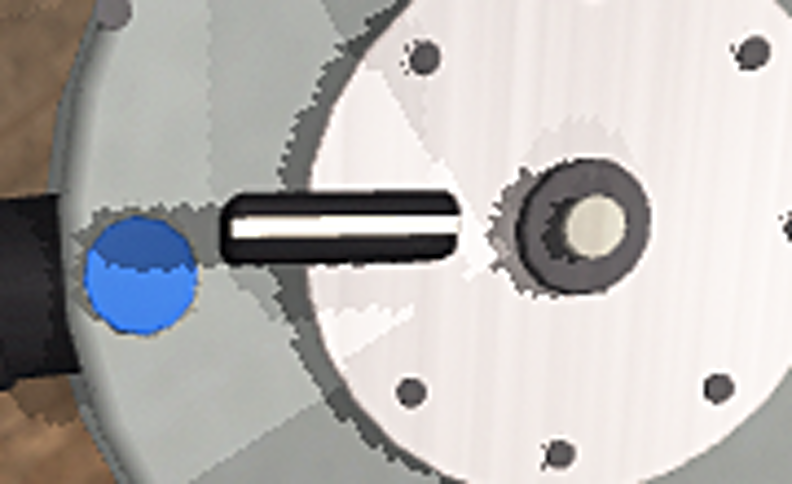

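Run:
```python
from ang import *
im=cv2.imread("pics/wrist5.png")[:,:,::-1].copy()
measure(im,manip.get_calibration("wrist"),(230,0,520,240),(297,106,351,117))
```

```text
blue 533 [281.4 122.2] [0.4785 0.1635]
yellow 428 [341.4 201. ] [0.5728 0.1705]
axis [0.5202 0.241  3.172 ] 181.7400719947223 res [-0. -0.  0.  0.]
[  6   3  48   5 213] centroid r 0.0528 ang 54.91  dir ang 55.11 len 0.037
```

Run:
```python
from plan import *
T=[]
for sd,off,z in((54,.030,.14),(54,.03,.051),(54,.019,.051),(57,.017,.051),(59,.017,.051),(59,.026,.051),(59,.026,.16)):
    x=list(push(sd,off=off,z=z));x[3]+=np.pi;T.append(x)
rows(T);print(T)
```

```text
[-3.7   1.03  1.02] 0.02
[-3.69  4.    1.02] 0.02
[-3.33  4.    1.02] 0.02
[-3.16  4.    0.99] -0.28
[-3.1   4.    0.98] -0.48
[-3.4   4.    0.95] -0.48
[-3.4   0.36  0.95] -0.48
[[np.float64(0.46437290032053347), np.float64(0.20966876820503721), 0.14, np.float64(7.253570449666731)], [np.float64(0.46437290032053347), np.float64(0.20966876820503721), 0.051, np.float64(7.253570449666731)], [np.float64(0.4734490374237631), np.float64(0.20345396850726918), 0.051, np.float64(7.253570449666731)], [np.float64(0.4770334241009607), np.float64(0.20001264350007364), 0.051, np.float64(7.305930327226561)], [np.float64(0.4783889495852527), np.float64(0.1985293535153207), 0.051, np.float64(7.340836912266448)], [np.float64(0.4705481044665525), np.float64(0.20294762781922654), 0.051, np.float64(7.340836912266448)], [np.float64(0.4705481044665525), np.float64(0.20294762781922654), 0.16, np.float64(7.340836912266448)]]
```

apply_moves([
  [0,-2,0,0.5,0],
  [0,-3.7,0.5,1.02,0],
  [0,-3.7,1.5,1.02,0],
  [0,-3.7,2.8,1.02,0],
  [0,-3.7,4,1.02,0],
  [0,-3.7,4,1.02,0],
  [0,-3.33,4,1.02,0],
  [0,-3.16,4,0.99,-0.3],
  [0,-3.1,4,0.98,-0.5],
  [0,-3.1,4,0.98,-0.5],
  [0,-3.1,4,0.98,-0.5],
])

```text
t: 7.95
tcp_pos: [0.4805, 0.1979, 0.0523]
tool_rot: [-0.684, 0.179, -0.179, 0.684]
force: [-3.1, 1.5, 1.4]
finger_gap: -0.002
```

apply_moves([
  [0,-0.3,0,0,0],
  [0,-0.3,-1.8,0,0],
  [0,-0.3,-3.6,0,0],
  [0,1.5,-4,-0.5,0],
  [0,3.3,-4,-1,0],
  [0,3.3,-4,-1,0],
  [0,3.3,-4,-1,0],
])

```text
t: 8.82
tcp_pos: [0.5512, 0.123, 0.171]
tool_rot: [0.684, -0.179, 0.179, -0.684]
force: [-0.6, 0.4, -1.1]
finger_gap: 0.0
```

Run:
```python
from ang import *
s=manip.sense();print(s['t'],s['tcp_pos'],s['force']);c=manip.get_calibration("wrist")
im=manip.snapshot("wrist").copy();cv2.imwrite("pics/wrist6.png",im[:,:,::-1])
cv2.imwrite("pics/c12.png",cv2.resize(im[20:240,220:520,::-1],None,fx=2.6,fy=2.6,interpolation=2))
```

```text
8.825 [0.55120184 0.12304522 0.17101366] [-0.58573109  0.40016121 -1.10844533]
```

View pics/c12.png

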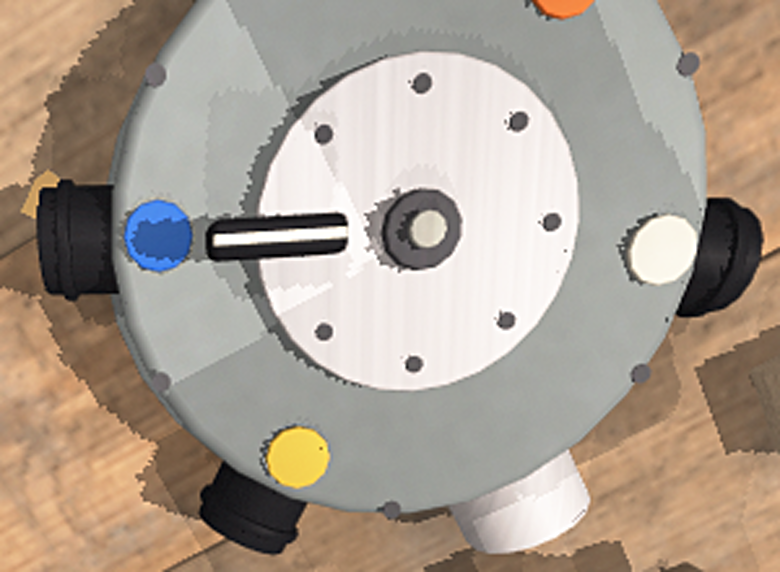

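Run:
```python
from ang import *
im=cv2.imread("pics/wrist6.png")[:,:,::-1].copy()
measure(im,manip.get_calibration("wrist"),(230,0,520,240),(300,106,352,116))
```

```text
blue 551 [280.4 110.3] [0.4776 0.1639]
yellow 433 [333.9 195.4] [0.5717 0.1709]
axis [0.5191 0.2414 3.1725] 181.76819842592047 res [-0.0001 -0.      0.0001  0.    ]
[  2   1  50   8 213] centroid r 0.0512 ang 62.60  dir ang 62.43 len 0.038
```

```bash
sed -i 's/^C=.*;/C=np.array([.5199,.2397]);/; ' plan.py; sed -i 's/TH0=3.1695/TH0=3.171/' plan.py; grep TH0= plan.py
python3 - <<'E'
from plan import *
T=[]
for sd,off,z in((60,-.030,.14),(60,-.03,.051),(60,-.022,.051)):
    x=list(push(sd,off=off,z=z));x[3]+=np.pi;T.append(x)
rows(T);print(T[-1])
E
```

```text
C=np.array([.5199,.2397]);TH0=3.171
[-1.76  1.03  1.06] -0.1
[-1.75  4.    1.06] -0.1
[-2.02  4.    1.06] -0.1
[np.float64(0.513180156567331), np.float64(0.18084557192325784), 0.051, np.float64(7.359790204786391)]
```

apply_moves([
  [0,-1.75,0.3,1.06,-0.1],
  [0,-1.75,1.8,1.06,-0.1],
  [0,-1.75,3,1.06,-0.1],
  [0,-1.75,4,1.06,-0.1],
  [0,-1.9,4,1.06,-0.1],
  [0,-1.95,4,1.06,-0.1],
  [0,-1.95,4,1.06,-0.1],
])

```text
t: 9.75
tcp_pos: [0.5171, 0.18, 0.0527]
tool_rot: [-0.685, 0.172, -0.174, 0.686]
force: [-0.6, -0.3, 0.2]
finger_gap: 0.002
```

Run:
```python
from plan import *
s=manip.sense();print(s['t'],s['tcp_pos'],s['force'])
t=TH0+np.radians(60);u=np.array([np.cos(t),np.sin(t)]);v=np.array([-u[1],u[0]]);d=s['tcp_pos'][:2]-C;print(d@u,d@v)
T=[]
for sd,off,z in((60,-.017,.051),):
    x=list(push(sd,off=off,z=z));x[3]+=np.pi;T.append(x)
rows(T)
im=manip.snapshot("wrist").copy();cv2.imwrite("pics/wrist7.png",im[:,:,::-1])
```

```text
9.75 [0.51708047 0.17999119 0.05270745] [-0.58362699 -0.32175469  0.1585343 ]
0.05390216330001637 0.02583889689677439
[-0.29  0.06 -0.04] 0.01
```

View pics/wrist7.png

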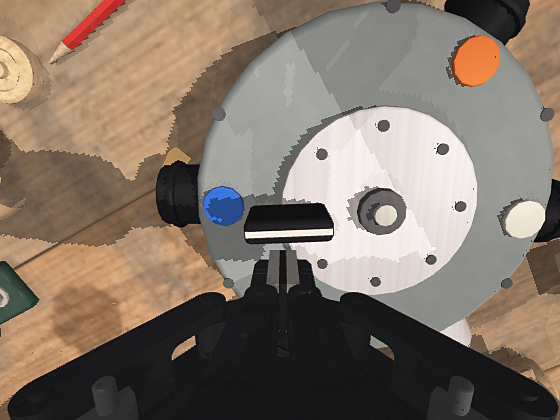

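apply_moves([
  [0,-0.12,0.05,-0.04,0],
  [0,-0.2,0.05,-0.04,0],
  [0,-0.25,0.05,-0.04,0],
  [0,-0.25,0.05,-0.04,0],
])

```text
t: 10.3
tcp_pos: [0.5099, 0.1816, 0.05]
tool_rot: [0.686, -0.172, 0.173, -0.686]
force: [1.2, -1.6, 1.5]
finger_gap: 0.006
```

Run:
```python
from ang import *
s=manip.sense();print(s['t'],s['tcp_pos'],s['force']);c=manip.get_calibration("wrist")
im=manip.snapshot("wrist").copy();cv2.imwrite("pics/wrist8.png",im[:,:,::-1])
a=cv2.imread("pics/wrist7.png")[190:270,190:350];b=im[190:270,190:350,::-1]
cv2.imwrite("pics/c13.png",cv2.resize(np.vstack([a,b]),None,fx=3.7,fy=3.7,interpolation=2))
t=TH0+np.radians(60);u=np.array([np.cos(t),np.sin(t)]);v=np.array([-u[1],u[0]]);d=s['tcp_pos'][:2]-C;print(d@u,d@v)
```

```text
10.3 [0.5098568  0.18163876 0.04996005] [ 1.1679988  -1.63846135  1.50312589]
0.055878047600834604 0.018698051856067932
```

View pics/c13.png

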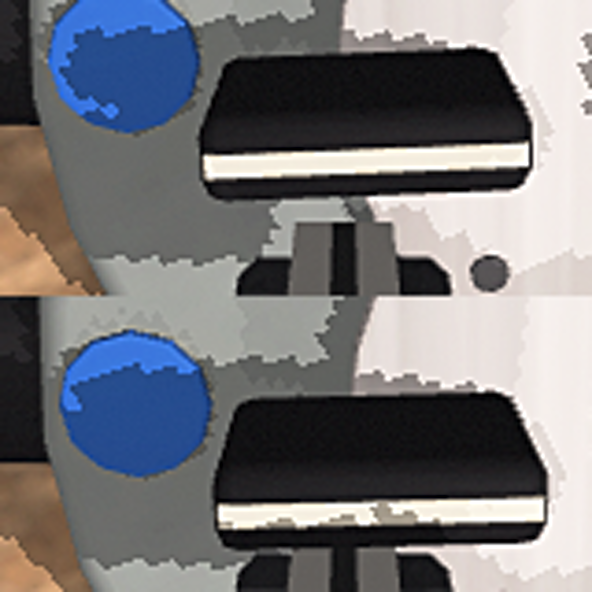

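Run:
```python
from ang import *
c=manip.get_calibration("wrist")
im=cv2.imread("pics/wrist8.png")[:,:,::-1].copy()
hsv=cv2.cvtColor(im,cv2.COLOR_RGB2HSV)
s=0
m=cv2.inRange(hsv,(100,120,80),(125,255,255));m[:, :150]=0;m[:,300:]=0
ys,xs=np.nonzero(m);b=ray("wrist",[xs.mean(),ys.mean()],.063,c)[0,:2];print(b,len(xs))
m=cv2.inRange(hsv,(7,200,180),(17,255,255));n,l,st,ce=cv2.connectedComponentsWithStats(m);i=1+st[1:,4].argmax();o=ray("wrist",ce[i],.063,c)[0,:2];print(ce[i],o,np.linalg.norm(b-o),2*.088*np.sin(np.radians(60)))
f=lambda p:np.concatenate([p[:2]+.088*np.array([np.cos(p[2]+a),np.sin(p[2]+a)])-P for P,a in((b,np.radians(60)),(o,-np.radians(60)))])
q=least_squares(f,[*C,TH0]);print(q.x,q.fun)
x0,y0,x1,y1=246,242,338,254
g=cv2.cvtColor(im,cv2.COLOR_RGB2GRAY)[y0:y1,x0:x1];ys,xs=np.nonzero(g>110)
P=ray("wrist",np.c_[xs+x0,ys+y0],.1,c)[:,:2];cm=P.mean(0);w,v=np.linalg.eigh(np.cov((P-cm).T));d=v[:,1];r=cm-q.x[:2];d*=np.sign(d@r)
th=lambda v:(np.degrees(np.arctan2(v[1],v[0])-q.x[2])+180)%360-180
print(len(xs),th(r),th(d),np.linalg.norm(r))
```

```text
[0.47826836 0.16360382] 1243
[484.36363636  50.63636364] [0.46410942 0.32092014] 0.15795221196659984 0.15242047106606119
[0.51501175 0.24620616 3.23135368] [-0.00024794  0.00275473  0.00024794 -0.00275473]
575 66.18713730819536 57.86867425860834 0.05426740718870013
```

```bash
cat > ang2.py <<'E'
from ang import *
def m2(im,c,roi,TH=np.radians(181.68),thr=110):
    hsv=cv2.cvtColor(im,cv2.COLOR_RGB2HSV)
    m=cv2.inRange(hsv,(100,120,80),(125,255,255));m[:, :150]=0;m[:,300:]=0;m[260:]=0
    ys,xs=np.nonzero(m);b=ray("wrist",[xs.mean(),ys.mean()],.063,c)[0,:2]
    t=TH+np.radians(60);q=b-.088*np.array([np.cos(t),np.sin(t)])
    x0,y0,x1,y1=roi
    g=cv2.cvtColor(im,cv2.COLOR_RGB2GRAY)[y0:y1,x0:x1];ys,xs=np.nonzero(g>thr)
    P=ray("wrist",np.c_[xs+x0,ys+y0],.1,c)[:,:2];cm=P.mean(0);w,v=np.linalg.eigh(np.cov((P-cm).T));d=v[:,1];r=cm-q;d*=np.sign(d@r)
    th=lambda v:(np.degrees(np.arctan2(v[1],v[0])-TH)+180)%360-180
    print("axis",q,len(xs),"cen ang",th(r),"dir",th(d),np.linalg.norm(r))
E
python3 - <<'E'
from ang2 import *
c=manip.get_calibration("wrist")
im=cv2.imread("pics/wrist8.png")[:,:,::-1].copy();m2(im,c,(246,242,338,254))
E
```

```text
axis [0.52001516 0.24107126] 575 cen ang 62.515822988845 dir 61.331602405434296 0.05140234199461773
```

apply_moves([
  [0,-0.03,0,0,0],
  [0,-0.06,0,0,0],
  [0,-0.06,0,0,0],
  [0,-0.06,0,0,0],
])

```text
t: 10.85
tcp_pos: [0.5078, 0.1828, 0.0498]
tool_rot: [-0.686, 0.173, -0.173, 0.686]
force: [2.6, -2.8, 2.0]
finger_gap: -0.001
```

apply_moves([
  [0,0.3,0,0,0],
  [0,0.4,-1,0,0],
  [0,0.8,-2.5,-0.3,0],
  [0,1.9,-4,-1,0],
  [0,1.9,-4,-1,0],
  [0,1.9,-4,-1,0],
])

```text
t: 11.6
tcp_pos: [0.5422, 0.1296, 0.1689]
tool_rot: [-0.686, 0.174, -0.172, 0.686]
force: [-0.5, 0.5, -0.3]
finger_gap: -0.002
```

Run:
```python
from ang import *
s=manip.sense();print(s['t'],s['tcp_pos'],s['force'])
im=manip.snapshot("wrist").copy();cv2.imwrite("pics/wrist9.png",im[:,:,::-1])
cv2.imwrite("pics/c14.png",cv2.resize(im[20:240,220:520,::-1],None,fx=2.6,fy=2.6,interpolation=2))
measure(im,manip.get_calibration("wrist"),(230,0,520,240),(300,106,352,116))
```

```text
11.6 [0.54221308 0.12964341 0.16891938] [-0.51123651  0.46740389 -0.3401079 ]
blue 537 [280.2 123.2] [0.4773 0.1636]
yellow 418 [332.2 207.9] [0.5713 0.1706]
axis [0.5188 0.2411 3.1726] 181.77834391354506 res [-0.0002 -0.      0.0002  0.    ]
[  0   0  15   9 106] centroid r 0.0680 ang 51.53  dir ang 64.04 len 0.011
[ 20   0  32  10 288] centroid r 0.0454 ang 48.00  dir ang 59.66 len 0.024
```

View pics/c14.png

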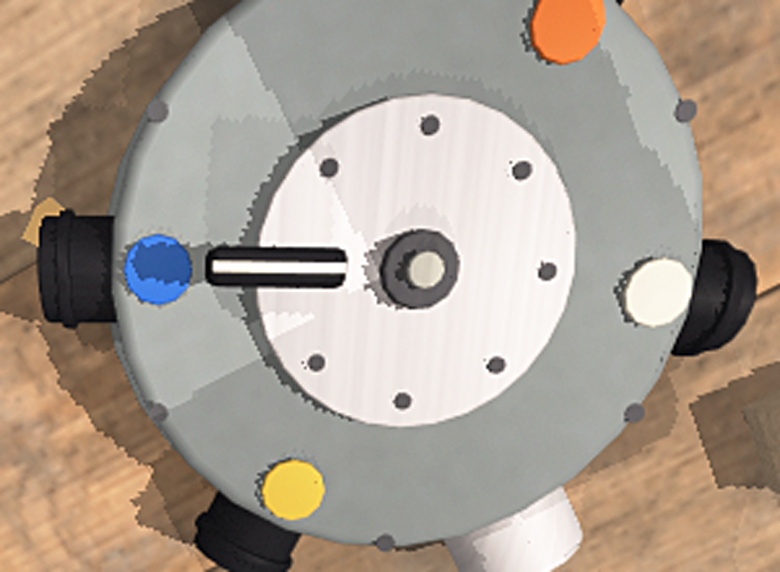

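Run:
```python
from ang import *
im=cv2.imread("pics/wrist9.png")[:,:,::-1].copy()
measure(im,manip.get_calibration("wrist"),(230,0,520,240),(300,118,352,128))
T=[(.6057,-.1169,z,a) for z in(.169,.12,.06) for a in (7.36-2*np.pi,)]
rows(T)
```

```text
blue 537 [280.2 123.2] [0.4773 0.1636]
yellow 418 [332.2 207.9] [0.5713 0.1706]
axis [0.5188 0.2411 3.1726] 181.77834391354506 res [-0.0002 -0.      0.0002  0.    ]
[  2   2  50   5 215] centroid r 0.0522 ang 59.66  dir ang 59.23 len 0.039
[ 5.78 -0.04 -6.23] 0.0
[ 5.79  1.59 -6.23] 0.0
[ 5.8   3.59 -6.22] 0.0
```

apply_moves([
  [0,1.1,0,-1.2,0.9],
  [0,2.2,0,-2.4,1.8],
  [0,3.3,0,-3.6,2.7],
  [0,4.4,0,-4.7,3.6],
  [0,5.3,0,-5.7,4.5],
  [0,5.8,0,-6.2,5.1],
  [0,5.8,1,-6.2,5.1],
  [0,5.8,1.6,-6.2,5.1],
  [0,5.8,1.6,-6.2,5.1],
  [0,5.8,1.6,-6.2,5.1],
])

```text
t: 12.9
tcp_pos: [0.6088, -0.1162, 0.1218]
tool_rot: [-0.545, 0.451, -0.451, 0.545]
force: [-0.6, 0.6, -0.4]
finger_gap: 0.001
```

Run:
```python
from plan import *
s=manip.sense();print(s['t'],s['tcp_pos'],s['force'])
for n in("wrist","scene","top"):
    im=manip.snapshot(n);cv2.imwrite(f"pics/{n}10.png",im[:,:,::-1])
print(proj("scene",[s['tcp_pos']+[0,0,.028],[.6057,-.1169,.064]]))
a=cv2.resize(cv2.imread("pics/scene10.png")[150:250,250:390],None,fx=5,fy=5,interpolation=2);cv2.imwrite("pics/c15.png",a)
```

```text
12.9 [ 0.60880519 -0.11624513  0.12178814] [-0.58923253  0.57599744 -0.37618708]
[[306.2871487  181.21119077]
 [305.82869822 201.60016736]]
```

View pics/wrist10.png

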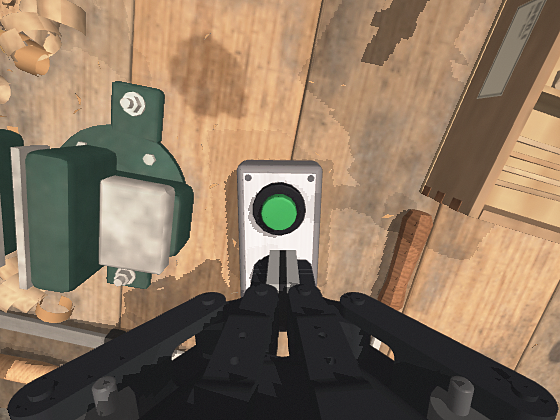

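View pics/c15.png

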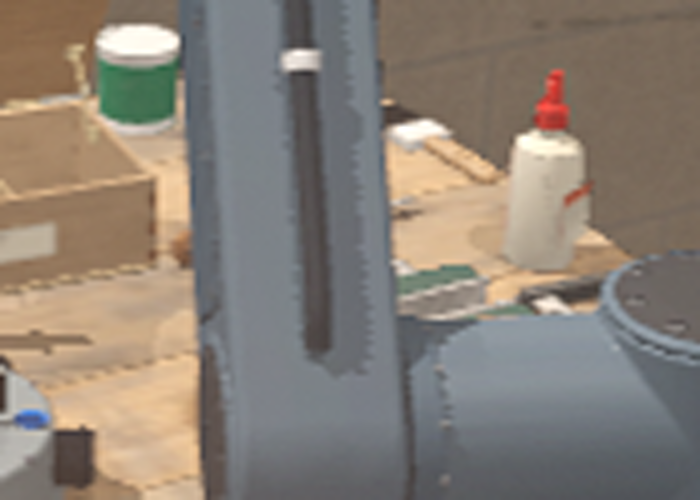

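View pics/top10.png

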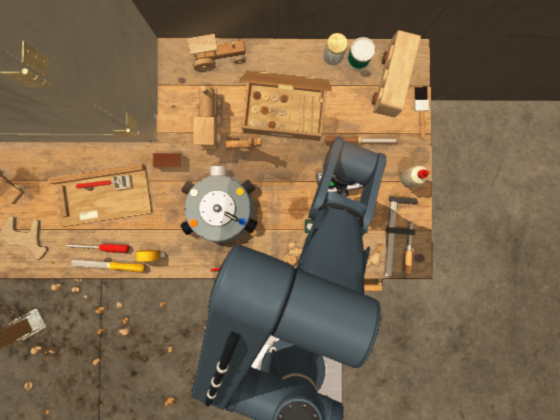

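Run:
```python
from plan import *
c=manip.get_calibration("wrist");im=cv2.imread("pics/wrist10.png")
hsv=cv2.cvtColor(im,cv2.COLOR_BGR2HSV);m=cv2.inRange(hsv,(50,120,50),(85,255,255));m[:,:220]=0;m[:,330:]=0;m[:150]=0;m[250:]=0
ys,xs=np.nonzero(m);print(len(xs),ray("wrist",[(xs.min()+xs.max())/2,(ys.min()+ys.max())/2],.064,c))
s=manip.sense();print(s['tcp_pos'],proj("wrist",s['tcp_pos']+[0,0,.028],c))
rows([(.606,-.1155,z,np.radians(10.3)) for z in (.06,.036,.029)])
```

```text
1024 [[ 0.60635606 -0.11374992  0.064     ]]
[ 0.60933452 -0.11676019  0.1227352 ] [[281.14209647 262.4580121 ]]
[-0.06  2.09 -0.1 ] 0.04
[-0.07  2.89 -0.11] 0.04
[-0.07  3.12 -0.11] 0.04
```

apply_moves([
  [0,-0.07,1,-0.1,0],
  [0,-0.07,2,-0.1,0],
  [0,-0.07,2.6,-0.1,0],
  [0,-0.07,2.6,-0.1,0],
  [0,-0.07,2.6,-0.1,0],
])

```text
t: 13.68
tcp_pos: [0.6063, -0.1157, 0.0448]
tool_rot: [-0.544, 0.45, -0.452, 0.545]
force: [-0.5, -0.1, 0.7]
finger_gap: 0.001
```

Run:
```python
from plan import *
s=manip.sense();print(s['t'],s['tcp_pos'],s['force'])
im=manip.snapshot("wrist");cv2.imwrite("pics/wrist11.png",im[:,:,::-1])
```

```text
13.675 [ 0.6062785  -0.11572568  0.04475534] [-0.45928277 -0.11690706  0.74450891]
```

View pics/wrist11.png

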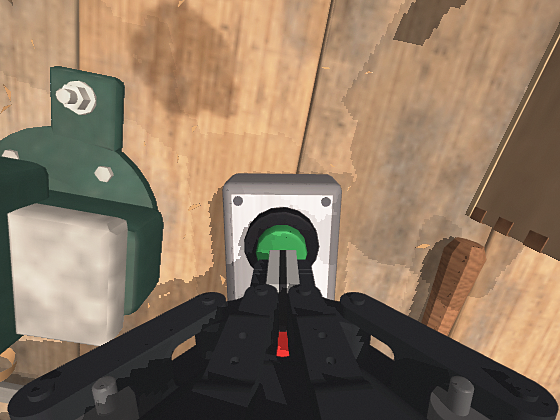

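apply_moves([
  [0,0,0.1,0,0],
  [0,0,0.2,0,0],
  [0,0,0.3,0,0],
  [0,0,0.35,0,0],
  [0,0,0.35,0,0],
])

```text
t: 14.35
tcp_pos: [0.6051, -0.1153, 0.0329]
tool_rot: [0.545, -0.451, 0.451, -0.544]
force: [-0.3, -0.2, -0.1]
finger_gap: -0.001
```

apply_moves([
  [0,0,0.06,0,0],
  [0,0,0.12,0,0],
  [0,0,0.12,0,0],
])

```text
t: 14.72
tcp_pos: [0.6053, -0.1154, 0.0297]
tool_rot: [-0.544, 0.451, -0.451, 0.544]
force: [-0.4, -0.9, 2.2]
finger_gap: -0.002
```

Contact is beginning; I'll continue in small steps.

apply_moves([
  [0,0,0.06,0,0],
  [0,0,0.12,0,0],
  [0,0,0.12,0,0],
])

```text
t: 15.1
tcp_pos: [0.6054, -0.1154, 0.0262]
tool_rot: [-0.544, 0.451, -0.451, 0.544]
force: [-0.6, -0.1, 4.2]
finger_gap: 0.004
```

apply_moves([
  [0,0,0.05,0,0],
  [0,0,0.08,0,0],
  [0,0,0.08,0,0],
])

```text
t: 15.48
tcp_pos: [0.6054, -0.1154, 0.0243]
tool_rot: [-0.544, 0.451, -0.451, 0.544]
force: [-1.9, -0.1, 8.0]
finger_gap: 0.002
```

apply_moves([
  [0,0,0.03,0,0],
  [0,0,0.05,0,0],
  [0,0,0.05,0,0],
])

```text
t: 15.85
tcp_pos: [0.6055, -0.1154, 0.0242]
tool_rot: [-0.544, 0.451, -0.451, 0.545]
force: [-3.2, 1.3, 14.5]
finger_gap: -0.0
```

TCP has stopped descending while force rises to 14.5 N: the button is on its end stop. Release upward.

apply_moves([
  [0,0,-0.2,0,0],
  [0,0,-0.6,0,0],
  [0,0,-2,0,0],
  [0,0,-3.5,0,0],
  [0,0,-4.5,0,0],
  [0,0,-4.5,0,0],
])

```text
t: 16.6
tcp_pos: [0.6071, -0.116, 0.1599]
tool_rot: [-0.544, 0.449, -0.453, 0.545]
force: [0.1, -0.8, 0.3]
finger_gap: -0.0
```

Run:
```python
from plan import *
s=manip.sense();print(s['t'],s['tcp_pos'],s['force'],s['qd'].round(3))
c=manip.get_calibration("wrist");im=manip.snapshot("wrist");cv2.imwrite("pics/wrist12.png",im[:,:,::-1])
im=manip.snapshot("top");cv2.imwrite("pics/top12.png",im[:,:,::-1])
cv2.imwrite("pics/c16.png",cv2.resize(im[130:270,100:300,::-1],None,fx=4,fy=4,interpolation=2))
```

```text
16.6 [ 0.6071196  -0.11603033  0.15985398] [ 0.10600993 -0.822068    0.29539078] [-0.002  0.046  0.051 -0.002 -0.012  0.002]
```

View pics/wrist12.png

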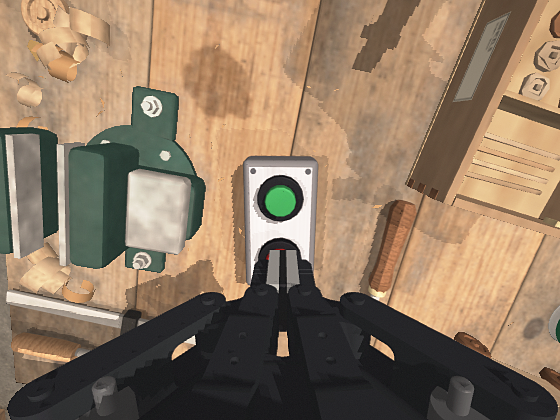

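View pics/c16.png

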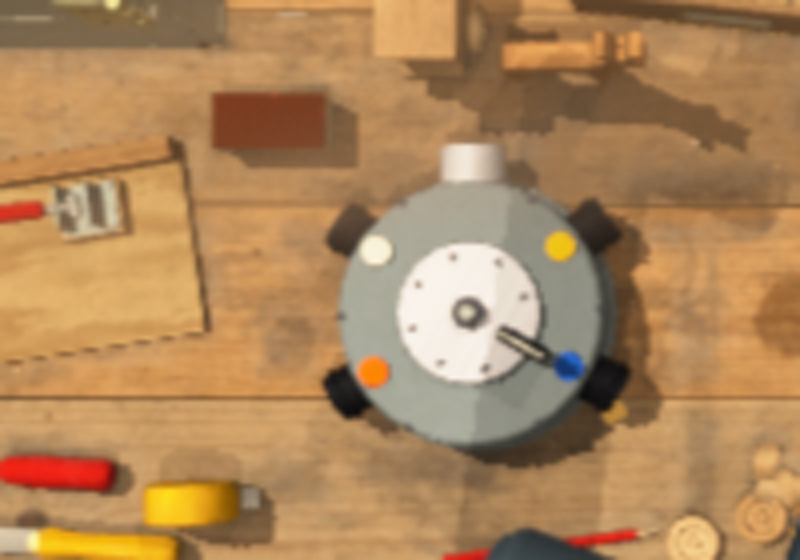

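apply_moves([
  [0,0,0,0,0],
  [0,0,0,0,0],
  [0,0,0,0,0],
])

```text
t: 17.08
tcp_pos: [0.6049, -0.1152, 0.1562]
tool_rot: [0.545, -0.452, 0.451, -0.544]
force: [0.3, -0.3, -0.1]
finger_gap: -0.002
```

```bash
python3 -c "
from station import manip
print(manip.sense()['qd'].round(3));print(manip.sign_off())"
```

```text
[-0.001 -0.005 -0.006 -0.001  0.001 -0.   ]
the job is handed in; nothing more can be done
None
```

The tab now points at the blue mark and the green button was pressed fully and has come back up. I handed the job in at about 17 s of the 48 s, and no verdict was reported.

- **Tab:** I pushed it round with shut fingers. It first went too far, to about 62.5°, so I nudged it back from the other side. My last wrist-camera measurement put it at about 59.5°, against 60° for the blue mark. The top picture taken after pressing still shows it pointing at blue.
- **Green button:** I pressed it only after the tab was set. The arm stopped moving down while the force rose from 8 to 14.5 N, so it was against its end stop. After the release, the picture shows it up and the force is back near zero.
- **Left alone:** I never went near the red button or the loose items. I saw nothing moved in the last pictures, but I did not check each item's position by measurement.

**Disagreements:** The visible fingertips sat about 28 to 33 mm short of the stated tool point. I judged heights from pictures and contact force instead. The wrist and top cameras also differed by about 3 mm on the drum's position.

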